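Load a cartridge into a slanted sauce dispenser and prime it

ROBOT

A 7-joint arm with a two-finger parallel gripper is mounted at the origin on a cart in front of the work surface, level with it; the furniture and walls round the work are solid. World frame = base frame: x ahead of the robot, y to its left, z up, the work surface at z = 0. Lengths are in mm, angles in rad, forces in N, time in s.
With the tool pointing down it reaches from about 425 to 825 mm from the base axis. Payload 3.6 kg.
Tool frame: the origin (TCP) lies on the centre line of the jaws, within the pads' length; the fingertips stand 25 mm ahead of it and the grasp point (between the pads) lies 6 mm ahead of it; y points along the fingers, z is the direction in which the jaws open and shut, and the axes are right-handed (so a half turn about y gives the same grasp; the last joint's range is limited). The gripper opens to 85 mm and grips with 20 to 120 N. Pads are 22 mm wide; open, the fingers measure 114 mm over their backs; the gripper's body (76 mm by 85 mm) begins 54 mm behind the grasp point. The pads swing forward as they close: fully open they stand 13 mm farther back than shut.
Start: joints at [1.173, 0.615, -0.013, 1.423, 0.008, 1.103, -0.04], TCP at [236.149, -605.556, 256.297] pointing down, gripper open.
Joint ranges: [-3.12, 3.12], [-0.3, 2.06], [-1.34, 1.32], [0.26, 2.42], [-1.36, 4.5], [0.01, 1.98], [-2.84, 2.84]. Speed limits (rad/s): [2.79, 2.79, 3.14, 3.14, 3.14, 3.14, 3.14].

INTERFACE

Orientations are given as a 3x3 rotation matrix whose columns are the frame's x, y, z axes.
In Python, from station import arm gives the robot as it stands. The module is installed in compiled form; this text tells all that it offers.
- The arm moves only by the tool play_rows, never from a script. Its argument "steps" is a list of rows, each a list of 3 entries, a list of its own where there are three numbers: the closure in counts, from 0 (fully open) to 255 (shut), then the shift along the tool's x, y, z in mm, then the turn about the tool's y in rad. A call has 1 to 10 rows; each row is the pose to reach, as a shift and turn from the pose commanded when the call began, along the tool's axes at that moment; what a row does not reach only later rows make up. A row lasts 1/10 s, in which the tool goes at most 50 mm and 8.59 degrees, less where a joint would pass 70% of its speed; a pose out of reach is approached as far as the arm can. A call with a gripper value outside its range is refused whole. The fingers move at their own pace and stop on an object; the grip force is fixed at half the most. Time passes only in rows, so rows that repeat a pose let the fingers close. It gives the time, the measured TCP pose, the force and the opening at its end, in the units of the state.
- arm.state(): the state, without advancing time (a new reading comes with each control period).
- arm.get_image(name): name is "side" or "top" or "wrist"; returns a dict with "color" (384x512x3 uint8, red, green, blue), "z_map" (384x512 float32, mm along the optical axis (not along the pixel's ray), 0 where there is no reading), "K" (3x3 intrinsics, pixels), "world_to_cam" (4x4, takes a point from world to camera coordinates); the wrist camera has in their place "hand_eye" (4x4, takes a point from camera to tool coordinates, whose origin is the TCP and whose axes are the tool frame's). Camera axes: x right, y down, z forward; pixel columns grow to the right and rows downward; lengths in mm; the calibration is good to about 2 mm. A picture is of the moment at which its call begins: read the wrist's pose just before it.
- arm.close_job(): hands the job in, once; it reports no verdict.
The state is a dict: "time": time; "q": joint angles; "joint_vel": joint speeds; "effort": joint torques, N m; "ee_pos": TCP position; "orientation": TCP orientation; "wrist_force": force on the tool from outside, world axes, zero at the start; "ft_torque": the same for the moment, N m; "finger_gap": finger opening in mm.
Only numpy, scipy, OpenCV 4.12 (cv2) and the standard library are available. Lean on these libraries where they do the work, as an engineer would, in place of code of your own. Each camera call takes 0.05 s, during which the arm holds its last target. There are 200 camera calls.

TASK

Load the sauce dispenser: slide the standing white cartridge, nose first, into the slanted sleeve until its collar sits flush on the sleeve's mouth, and let go. Then prime the dispenser by swinging its lever all the way down to the stop and letting it spring back up, with the cartridge still fully home. Leave the pepper mill, the salt shaker and the ramekin where they stand.

Things in the scene. Friction and masses are not known exactly. Their poses are not given: they have to be found in the camera images.
- cartridge: loose white plastic cartridge, 132 mm tall, 0.2 kg, standing nose down. Origin: centre of the nose's end face; z along its axis to the grip. Nose tapers from 38 mm diameter at z=0 to 46 mm at z=13; barrel 46 mm up to z=85; steel collar 72 mm diameter, z=85 to 92; round grip 32 mm diameter, z=92 to 132 (take it here). Round about z: yaw means nothing
- dispenser: fixed steel sauce dispenser on the worktop: base plate 220 x 150 mm, 160 mm tall column at the back, slanted sleeve (top at 210 mm), lever on its left side. Origin: under the base, at worktop height; x points to its back (away from the robot), y to its left, z up; base spans x -90 to +130 mm
- sleeve: the dispenser's open aluminium tube, fixed, leaning 0.5 rad (29 degrees) towards its front. Origin: centre of the open mouth, 190 mm above the worktop, 50 mm in front of the dispenser's origin; z runs along the bore, out of the mouth. Bore 50 mm diameter, 93 mm deep, flaring to about 60 mm over the last 9 mm; outer diameter 62 mm, 72 mm at the mouth
- seat (a point): point on the bore's axis 85 mm inside the mouth, where the end face of the cartridge's nose (its origin) lies when the collar is flush on the mouth
- pump_lever (a joint): angle of the dispenser's sprung lever (rad): 0 at rest (raised, pointing forward and 24 degrees up), 0.75 at the lower stop (19 degrees below level); it springs back by itself when released, takes about 2.5 N at first and 6 N at the stop at its grip
- lever_grip (a point): middle of the lever's black round grip bar, 66 mm long, 18 mm diameter, lying parallel to the dispenser's y axis; moves with the lever; 199 mm above the worktop at rest, about 111 mm at the stop; push it down with the tool leaning back towards the robot, for a low overshelf hangs above
- lever_hinge (a point): point on the lever's level hinge axis (parallel to the dispenser's y), straight in line with the grip's middle; the grip moves on a circle of 120 mm radius about it, 150 mm above the worktop
- pepper_mill: loose dark wooden pepper mill, 58 mm diameter, 170 mm tall, standing; origin at the centre of its underside. Bystander
- bar_salt: loose glass salt shaker, 45 mm diameter, 86 mm tall, standing; origin at the centre of its underside. Bystander
- ramekin: loose white ramekin, 84 mm diameter, 42 mm tall, standing on the dispenser's base below the spout; origin at the centre of its underside. Bystander
Not all that is in view belongs to the job. Of the things shaped like the cartridge, the white one is meant.

How it is judged:
By the outcome, as a careful person would: the job done as asked, in the order asked, and still so for the second after the job is handed in, with the robot touching nothing.
It also fails if it takes over 64 s, if anything falls off the work surface, if the arm or the gripper's body presses on something with over 40 N, if the wrist force passes 120 N, or if a joint passes its speed limit or range.

## Working session

There is one attempt and no reset: what is moved stays moved. The work goes in short steps, Python scripts to look and compute and a tool call to move; the robot and the scene stay as the last step left them, time stands still between calls to the robot, and variables do not carry over. Pictures are saved under pics/ and viewed, about 8 in all and at most 12, crops included, and the job is handed in when it is done.

Besides the shell and the picture viewer there is one more tool, called after "Emit:" as name(argument=value, ...), one argument or row to a line, values as JSON. play_rows: Moves the arm, as the interface text tells. Its arguments: {"type":"object","properties":{"steps":{"type":"array","items":{"type":"array"}}},"required":["steps"]}

```bash
mkdir -p pics; python3 - <<'E'
from station import arm
import cv2,numpy as np
s=arm.state();print(s)
ims=[]
for n in("side","top"):
    d=arm.get_image(n);np.savez(f"{n}0.npz",**d)
    print(n,d["K"].tolist(),np.round(d["world_to_cam"],3).tolist())
    cv2.imwrite(f"pics/{n}0.png",d["color"][:,:,::-1])
E
```

```text
{'time': 0.0, 'q': array([ 1.17248407,  0.61591348, -0.01261051,  1.42490945,  0.008076  ,
        1.103393  , -0.04042068]), 'joint_vel': array([-0.00252784,  0.00288332, -0.0001039 ,  0.00034892, -0.00027868,
       -0.00117585,  0.00015043]), 'effort': array([ 3.31147767e-04, -4.69222784e+01,  2.59365449e-01, -1.71035546e+01,
        9.94532194e-03,  9.60328267e-03, -1.14606462e-05]), 'ee_pos': array([ 235.90459683, -604.92615761,  255.13829342]), 'orientation': array([[-9.31659462e-01, -9.53134269e-04,  3.63331444e-01],
       [-3.63332694e-01,  2.39070789e-03, -9.31656395e-01],
       [ 1.93742862e-05, -9.99996688e-01, -2.57363047e-03]]), 'wrist_force': array([ 0.29431367, -0.79995691,  0.59613909]), 'ft_torque': array([ 0.00606062, -0.00122588, -0.02168511]), 'finger_gap': 85.4504484245375}
side [[431.6659100238567, 0.0, 249.95518417399447], [0.0, 431.6659100238567, 194.54293406281698], [0.0, 0.0, 1.0]] [[-0.945, -0.326, -0.001, 448.045], [-0.118, 0.344, -0.931, 253.074], [0.304, -0.88, -0.364, 778.991], [0.0, 0.0, 0.0, 1.0]]
top [[441.83752498581333, 0.0, 253.92911361908182], [0.0, 441.83752498581333, 184.8036072354381], [0.0, 0.0, 1.0]] [[-0.017, -0.999, 0.03, -143.921], [-0.981, 0.011, -0.193, 539.371], [0.192, -0.033, -0.981, 1076.956], [0.0, 0.0, 0.0, 1.0]]
```

View pics/side0.png

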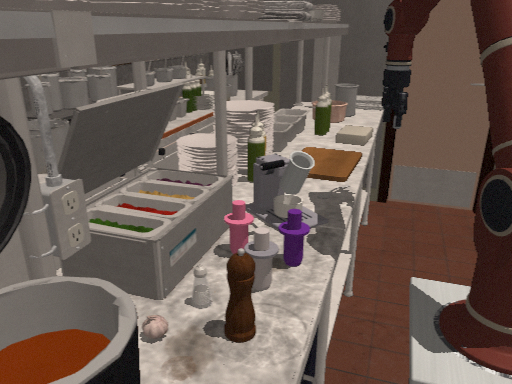

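View pics/top0.png

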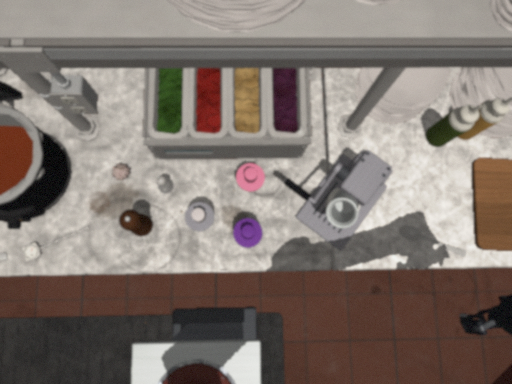

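The side view shows the white cartridge at about (262,260) behind the pepper mill (240,295), with pink and purple decoys beside it. The dispenser is at (285,190). In the top view the cartridge grip is at (198,214), the sleeve mouth at (342,212), the black lever grip at about (292,185), and the dispenser is yawed with its front to the lower left.

```bash
cat > h.py <<'E'
import numpy as np,cv2
def cloud(d,T=None):
    K=d["K"];Z=d["z_map"].astype(float);v,u=np.mgrid[:384,:512]
    P=np.stack([(u-K[0,2])*Z/K[0,0],(v-K[1,2])*Z/K[1,1],Z],-1)
    if T is None:T=np.linalg.inv(d["world_to_cam"])
    P=P@T[:3,:3].T+T[:3,3]; P[Z==0]=np.nan
    return P
def show(n,P,m):
    p=P[m]; print(n,len(p),"med",np.round(np.median(p,0)),"min",np.round(p.min(0)),"max",np.round(p.max(0)))
E
python3 - <<'E'
from h import *
for n in("top","side"):
    d=np.load(n+"0.npz");P=cloud(d);c=d["color"].astype(int);z=P[...,2]
    v,u=np.mgrid[:384,:512]
    def box(a,b,e,f):return (u>=a)&(u<=b)&(v>=e)&(v<=f)
    hs=cv2.cvtColor(d["color"],cv2.COLOR_RGB2HSV)
    if n=="top":
        B=box(182,218,195,234)
        show("griptop",P,B&(z>118)&(z<145)); show("collar",P,B&(z>80)&(z<105))
        D=box(270,400,140,245)
        dark=D&(hs[...,2]<60)&(z>170)&(z<230); show("lever grip",P,dark)
        q=P[dark][:,:2];print(np.round(P[dark][::6]).tolist()); 
        show("mouth",P,box(322,364,190,235)&(z>160)&(z<225))
        show("col",P,D&(z>130)&(z<260)&(u>350)&(v<190))
        for lo,hi in((3,25),(140,175)):
            m=(D&(z>lo)&(z<hi)).astype(np.uint8); k,l,s,_=cv2.connectedComponentsWithStats(m);i=1+s[1:,4].argmax()
            print(lo,s[i],cv2.minAreaRect(P[l==i][:,:2].astype(np.float32)))
        show("mill",P,box(115,155,195,240)&(z>120)&(z<200));show("salt",P,box(155,175,172,195)&(z>50)&(z<110))
        show("pink",P,box(230,270,155,195)&(z>118)&(z<150));show("purple",P,box(230,265,210,250)&(z>118)&(z<150))
        show("shelf",P,box(0,511,0,60)&(z>200)); print(np.round(P[::8,300]).tolist())
    else:
        show("griptop",P,box(250,272,225,245)&(z>100)&(z<150))
        D=box(245,320,145,225); show("lever",P,box(255,290,155,172)&(hs[...,2]<60)&(z>150)&(z<230))
        show("mouth",P,box(286,316,148,176)&(z>140)&(z<230))
E
```

```text
griptop 148 med [454. -15. 133.] min [439. -30. 118.] max [468.  -0. 136.]
collar 519 med [451. -18.  93.] min [420. -49.  86.] max [489.  21. 102.]
lever grip 149 med [ 497. -242.  208.] min [ 476. -270.  202.] max [ 520. -215.  212.]
[[520.0, -220.0, 206.0], [515.0, -218.0, 208.0], [513.0, -218.0, 207.0], [511.0, -218.0, 204.0], [510.0, -231.0, 208.0], [508.0, -230.0, 211.0], [506.0, -228.0, 207.0], [504.0, -226.0, 209.0], [503.0, -239.0, 209.0], [502.0, -233.0, 207.0], [501.0, -246.0, 208.0], [499.0, -241.0, 210.0], [497.0, -237.0, 207.0], [497.0, -250.0, 208.0], [494.0, -245.0, 210.0], [493.0, -244.0, 206.0], [492.0, -256.0, 210.0], [489.0, -252.0, 210.0], [488.0, -250.0, 206.0], [486.0, -248.0, 205.0], [485.0, -261.0, 210.0], [483.0, -256.0, 208.0], [483.0, -270.0, 206.0], [481.0, -263.0, 207.0], [479.0, -263.0, 207.0]]
mouth 611 med [ 457. -354.  178.] min [ 414. -404.  160.] max [ 502. -300.  209.]
col 1231 med [ 546. -416.  162.] min [ 503. -478.  131.] max [ 606. -373.  170.]
3 [ 294  175   93   71 1885] ((496.760009765625, -383.1112976074219), (163.739013671875, 221.6888732
[... 1237 characters left out ...]
[420.0, -273.0, -1.0], [399.0, -272.0, -1.0], [378.0, -272.0, -2.0], [357.0, -270.0, 1.0], [337.0, -269.0, 3.0], [314.0, -390.0, -908.0], [278.0, -387.0, -893.0], [242.0, -386.0, -900.0], [207.0, -384.0, -895.0], [171.0, -383.0, -899.0], [137.0, -382.0, -896.0], [102.0, -381.0, -898.0], [66.0, -380.0, -904.0], [32.0, -379.0, -907.0], [-3.0, -378.0, -911.0], [-34.0, -375.0, -894.0], [-70.0, -375.0, -903.0], [-102.0, -373.0, -900.0], [-136.0, -372.0, -901.0]]
griptop 271 med [451.  -1. 123.] min [439. -27. 101.] max [469.   7. 134.]
lever 173 med [ 499. -234.  201.] min [ 473. -415.  150.] max [ 601. -207.  209.]
mouth 600 med [ 456. -340.  175.] min [ 415. -428.  142.] max [ 511. -268.  207.]
```

```bash
python3 -c "
import cv2
a=cv2.imread('pics/top0.png')[130:260,100:420];b=cv2.imread('pics/side0.png')[130:250,230:390]
a=cv2.resize(a,(787,320),interpolation=3);b=cv2.resize(b,(373,280),interpolation=3)
import numpy as np
o=np.zeros((600,787,3),'u1');o[:320]=a;o[320:,:373]=b;cv2.imwrite('pics/crop0.png',o)"
```

```text
(no output)
```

View pics/crop0.png

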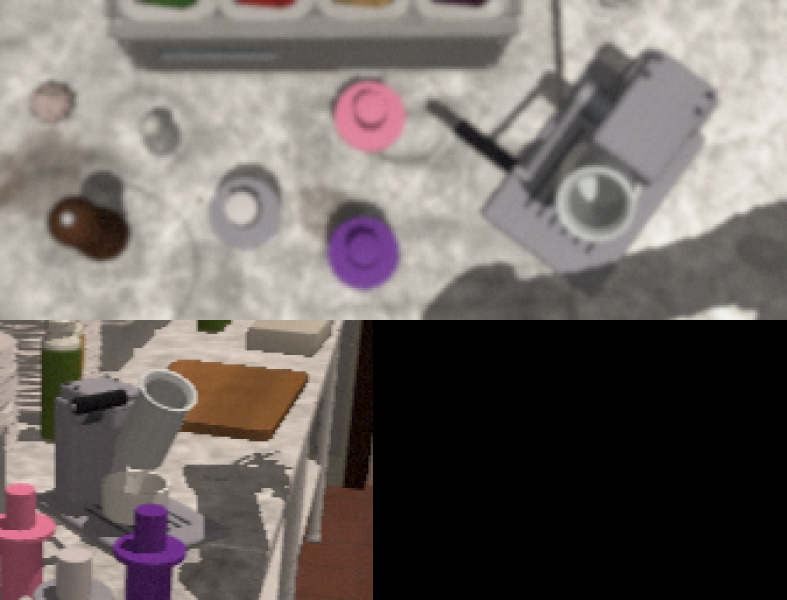

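The crop confirms the layout: the mouth ring is centred near top pixel (342,212), and the lever's black bar runs up-left, parallel to the dispenser's y. The tool can only spin about the vertical. So I'll grip the cartridge with the jaws along the dispenser's y, hook the nose in the flare, and drag forward so the cartridge pivots between the pads. First I'll move over the dispenser for a close look, and refine the fits.

Emit:
play_rows(
  steps=[
    [0,[0,-50,0],0.1],
    [0,[0,-100,0],0.2],
    [0,[-40,-150,-20],0.35],
    [0,[-80,-165,-45],0.5],
    [0,[-120,-165,-70],0.65],
    [0,[-165,-165,-95],0.8],
    [0,[-205,-165,-120],0.95],
    [0,[-245,-165,-145],1.0],
    [0,[-285,-165,-170],1.0],
    [0,[-285,-165,-170],1.0],
  ],
)

```text
time: 1.1
ee_pos: [445.4, -335.7, 420.6]
orientation: [[-0.817, 0.002, -0.576], [0.576, 0.006, -0.817], [0.002, -1.0, -0.006]]
wrist_force: [-0.2, 0.1, -0.9]
finger_gap: 85.4
```

```bash
cat >> h.py <<'E'
def wristT(d,s):
    T=np.eye(4);T[:3,:3]=s["orientation"];T[:3,3]=s["ee_pos"]
    return T@d["hand_eye"]
E
python3 - <<'E'
from h import *
from station import arm
s=arm.state();print(s["time"],s["ee_pos"],np.round(s["orientation"],3).tolist(),np.round(s["q"],2))
d=arm.get_image("wrist");print(np.round(d["hand_eye"],3).tolist())
T=wristT(d,s);np.savez("w1.npz",T=T,**d);cv2.imwrite("pics/w1.png",d["color"][:,:,::-1])
P=cloud(d,T);z=P[...,2];print(np.nanmin(z),np.nanmax(z))
t=np.load("top0.npz");Pt=cloud(t);hs=cv2.cvtColor(t["color"],cv2.COLOR_RGB2HSV);v,u=np.mgrid[:384,:512]
m=(u>270)&(u<400)&(v>140)&(v<245)&(hs[...,2]<60)&(Pt[...,2]>195)&(Pt[...,2]<230)
print(cv2.minAreaRect(Pt[m][:,:2].astype(np.float32)),cv2.fitLine(Pt[m][:,:2].astype(np.float32),2,0,.01,.01).ravel())
E
```

```text
1.1 [ 445.37079389 -335.71504557  420.63046947] [[-0.817, 0.002, -0.576], [0.576, 0.006, -0.817], [0.002, -1.0, -0.006]] [ 0.51  0.36  0.15  1.41 -0.06  1.38 -1.52]
[[-0.0, 0.958, 0.286, -72.646], [0.0, -0.286, 0.958, -117.575], [1.0, 0.0, -0.0, 0.284], [0.0, 0.0, 0.0, 1.0]]
-913.0346929925785 491.1903613965061
((497.56182861328125, -241.33413696289062), (62.87626647949219, 13.0311861038208), 53.068397521972656) [   0.6142259    0.7891302  496.88037   -241.57477  ]
```

View pics/w1.png

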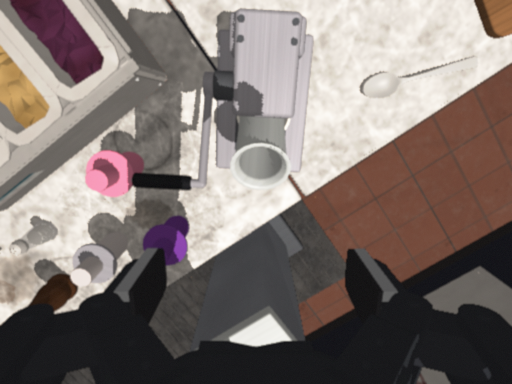

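The wrist view shows the dispenser upright in the frame: mouth ring at (260,166), lever grip bar from (133,181) to (190,183), pink and purple decoys to the left, and the cartridge at (92,262).

```bash
python3 - <<'E'
from h import *
d=np.load("w1.npz");T=d["T"];P=cloud(d,T);z=P[...,2];K=d["K"]
v,u=np.mgrid[:384,:512]
hs=cv2.cvtColor(d["color"],cv2.COLOR_RGB2HSV)
def ray(px,h):
    r=T[:3,:3]@np.array([(px[0]-K[0,2])/K[0,0],(px[1]-K[1,2])/K[1,1],1]);return T[:3,3]+r*(h-T[2,3])/r[2]
# rim: bright, in box
for th in(205,220):
    m=((u>222)&(u<300)&(v>135)&(v<195)&(hs[...,2]>th)&(z>160)&(z<225)).astype(np.uint8)
    c=max(cv2.findContours(m,0,1)[0],key=len);e=cv2.fitEllipse(c);print(e,len(c),ray(e[0],190))
show("rim",P,m>0)
p=P[m>0]
from numpy.linalg import svd
q=p-p.mean(0);n=svd(q,full_matrices=False)[2][2];print("plane n",n,p.mean(0))
g=(u>130)&(u<192)&(v>170)&(v<195)&(hs[...,2]<70)&(z>180)&(z<225)
show("grip",P,g);print(cv2.fitLine(P[g][:,:2].astype(np.float32),2,0,.01,.01).ravel(),cv2.minAreaRect(P[g][:,:2].astype(np.float32)))
# column top
m=(u>225)&(u<310)&(v>5)&(v<120)&(z>150)&(z<175);print("col",cv2.minAreaRect(P[m][:,:2].astype(np.float32)))
m=(u>205)&(u<320)&(v>5)&(v<185)&(z>4)&(z<25);print("base",cv2.minAreaRect(P[m][:,:2].astype(np.float32)),np.median(z[m]))
show("cart top",P,(u>65)&(u<120)&(v>240)&(v<290)&(z>118)&(z<145))
show("tbl",P,(u>330)&(u<380)&(v>20)&(v<60))
E
```

```text
((260.0718078613281, 166.46316528320312), (45.739952087402344, 59.639892578125), 91.64986419677734) 155 [ 446.40803999 -341.71260056  190.        ]
((260.6237487792969, 165.85189819335938), (43.42310333251953, 57.094757080078125), 92.72372436523438) 267 [ 446.62939063 -342.64581342  190.        ]
rim 584 med [ 437. -326.  181.] min [ 412. -374.  171.] max [ 477. -307.  208.]
plane n [ 0.3906711  -0.31718396 -0.8641588 ] [ 441.40230774 -333.2942816   185.23177199]
grip 812 med [ 500. -242.  207.] min [ 475. -271.  198.] max [ 524. -214.  210.]
[   0.6173246     0.78670853  499.81128    -242.40213   ] ((498.784423828125, -241.91146850585938), (64.65779113769531, 16.018421173095703), 52.011016845703125)
col ((535.5291137695312, -406.78704833984375), (83.55301666259766, 118.52084350585938), 51.483131408691406)
base ((498.73394775390625, -383.4111328125), (150.0973663330078, 219.05078125), 51.615684509277344) 13.962553481677787
cart top 421 med [454. -20. 131.] min [439. -31. 118.] max [469.   1. 134.]
tbl 1911 med [nan nan nan] min [nan nan nan] max [nan nan nan]
```

Dispenser yaw is about −38.2°: its y is (.618,.786) and its x is (.786,−.618). The mouth is about (445,−341,190), the lever grip (499,−242,199) and the cartridge (454,−15). These agree with the given sizes. Next I go to the cartridge.

Emit:
play_rows(
  steps=[
    [0,[26,0,-39],0.05],
    [0,[53,0,-79],0.05],
    [0,[79,0,-119],0.05],
    [0,[105,20,-158],0.05],
    [0,[131,50,-197],0.05],
    [0,[156,90,-235],0.05],
    [0,[178,130,-267],0.05],
    [0,[178,170,-267],0.05],
    [0,[178,210,-267],0.05],
    [0,[178,210,-267],0.05],
  ],
)

```text
time: 2.15
ee_pos: [448.2, -23.7, 206.4]
orientation: [[-0.778, -0.015, -0.628], [0.628, -0.001, -0.778], [0.011, -1.0, 0.01]]
wrist_force: [0.1, 0.3, 0.4]
finger_gap: 85.6
```

```bash
python3 - <<'E'
from h import *
from station import arm
s=arm.state();print(s["time"],s["ee_pos"],np.round(s["orientation"],3).tolist(),np.round(s["q"],2))
d=arm.get_image("wrist");T=wristT(d,s);cv2.imwrite("pics/w2.png",d["color"][:,:,::-1])
P=cloud(d,T);z=P[...,2]
m=(z>126)&(z<140)&(abs(P[...,0]-454)<30)&(abs(P[...,1]+15)<30);show("c",P,m)
E
```

```text
2.15 [448.24564346 -23.70247531 206.42161668] [[-0.778, -0.015, -0.628], [0.628, -0.001, -0.778], [0.011, -1.0, 0.01]] [ 0.    0.38  0.    2.03  0.    0.74 -2.25]
c 1647 med [455. -15. 132.] min [438. -30. 126.] max [469.   1. 134.]
```

View pics/w2.png

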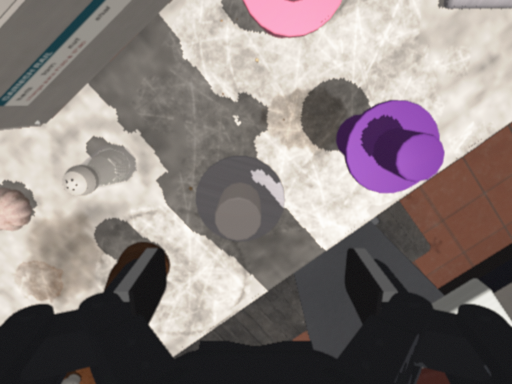

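The cartridge is below the jaws, grip top at (238,212), still standing; the pepper mill is at (140,275), clear of the left finger. I'll let the arm settle and then check its pose.

Emit:
play_rows(
  steps=[
    [0,[0,0,0],0],
    [0,[0,0,0],0],
    [0,[0,0,0],0],
  ],
)

```text
time: 2.5
ee_pos: [454.1, -23.7, 213.4]
orientation: [[-0.778, 0.005, -0.628], [0.628, -0.0, -0.778], [-0.004, -1.0, -0.003]]
wrist_force: [-0.1, -0.6, 0.2]
finger_gap: 85.3
```

Emit:
play_rows(
  steps=[
    [0,[6,20,-7],0],
    [0,[6,45,-7],0],
    [0,[6,70,-7],0],
    [0,[6,87,-7],0],
    [0,[6,87,-7],0],
    [0,[6,87,-7],0],
  ],
)

```text
time: 3.1
ee_pos: [453.3, -13.9, 125.3]
orientation: [[-0.779, 0.002, -0.628], [0.628, 0.0, -0.779], [-0.001, -1.0, -0.001]]
wrist_force: [0.2, 0.5, 0.1]
finger_gap: 85.4
```

Emit:
play_rows(
  steps=[
    [255,[0,0,0],0],
    [255,[0,0,0],0],
    [255,[0,0,0],0],
    [255,[0,0,0],0],
    [255,[0,0,0],0],
    [255,[0,0,0],0],
    [255,[0,0,0],0],
    [255,[0,0,0],0],
    [255,[0,-20,0],0],
    [255,[0,-50,0],0],
  ],
)

```text
time: 4.1
ee_pos: [450.6, -13.7, 173.3]
orientation: [[-0.779, -0.006, -0.627], [0.627, 0.0, -0.779], [0.005, -1.0, 0.004]]
wrist_force: [0.0, -0.3, -3.1]
finger_gap: 30.4
```

The cartridge is gripped (gap 30.4 mm, weight felt). I'll lift and carry it above the mouth.

Emit:
play_rows(
  steps=[
    [255,[0,-40,0],0],
    [255,[0,-80,0],0],
    [255,[0,-120,0],0],
    [255,[-10,-160,13],0],
    [255,[-30,-185,39],0],
    [255,[-52,-185,68],0],
    [255,[-74,-185,97],0],
    [255,[-96,-185,126],0],
    [255,[-118,-185,155],0],
    [255,[-140,-185,184],0],
  ],
)

```text
time: 5.1
ee_pos: [445.1, -245.9, 358.4]
orientation: [[-0.779, -0.002, -0.627], [0.627, 0.001, -0.779], [0.003, -1.0, 0.0]]
wrist_force: [1.5, 0.3, -2.1]
finger_gap: 30.3
```

Emit:
play_rows(
  steps=[
    [255,[-20,0,26],0],
    [255,[-40,0,52],0],
    [255,[-58,0,76],0],
    [255,[-58,0,76],0],
    [255,[-58,0,76],0],
  ],
)

```text
time: 5.6
ee_pos: [442.7, -340.5, 358.0]
orientation: [[-0.778, -0.002, -0.629], [0.629, 0.002, -0.778], [0.003, -1.0, -0.0]]
wrist_force: [-1.1, -0.7, -2.0]
finger_gap: 30.4
```

```bash
python3 - <<'E'
from h import *
from station import arm
s=arm.state();print(s["time"],s["ee_pos"],np.round(s["orientation"],3).tolist(),np.round(s["q"],2),s["wrist_force"])
d=arm.get_image("side");np.savez("s2.npz",**d)
w=arm.get_image("wrist");T=wristT(w,s);np.savez("w3.npz",T=T,**w)
o=np.hstack([cv2.resize(d["color"][40:240,200:400],(400,400),interpolation=3),cv2.resize(w["color"],(400,300))[:300].copy() if 0 else cv2.copyMakeBorder(cv2.resize(w["color"],(400,300)),0,100,0,0,0)])
cv2.imwrite("pics/a3.png",o[:,:,::-1])
P=cloud(w,T);R=s["orientation"]
Q=(P-s["ee_pos"])@R
# cartridge pts in tool frame
m=(abs(Q[...,0])<60)&(abs(Q[...,2])<42)&(Q[...,1]>10)&(Q[...,1]<150);show("held tool frame",Q,m)
E
```

```text
5.6 [ 442.74578572 -340.52283755  357.95835953] [[-0.778, -0.002, -0.629], [0.629, 0.002, -0.778], [0.003, -1.0, -0.0]] [ 0.51  0.39  0.16  1.53 -0.07  1.23 -1.57] [-1.11475313 -0.66205872 -2.03855482]
held tool frame 7270 med [-17.  33.   0.] min [-37.  10. -35.] max [  5. 113.  36.]
```

View pics/a3.png

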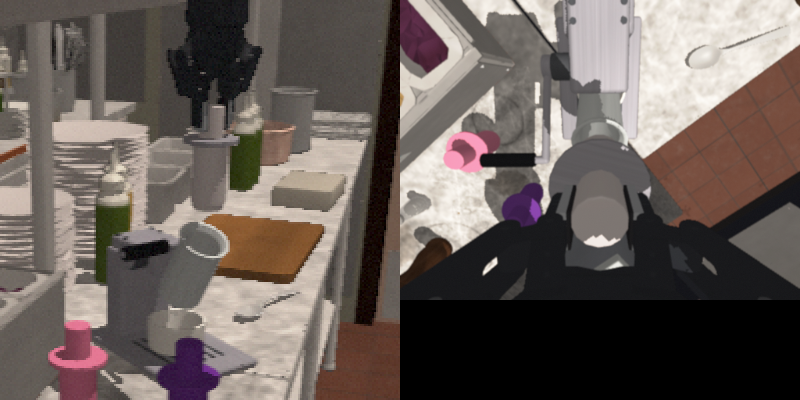

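The cartridge hangs vertical and centred in the jaws (collar −35 to +36 mm in tool z), just above the sleeve mouth. The mouth offset is about −2 mm in tool x and −1 mm in z. I'll lower the nose into the flare.

Emit:
play_rows(
  steps=[
    [255,[-2,15,-1],0],
    [255,[-2,30,-1],0],
    [255,[-2,40,-1],0],
    [255,[-2,48,-1],0],
    [255,[-2,54,-1],0],
    [255,[-2,58,-1],0],
    [255,[-2,58,-1],0],
    [255,[-2,58,-1],0],
  ],
)

```text
time: 6.5
ee_pos: [446.0, -341.1, 301.7]
orientation: [[-0.779, 0.001, -0.627], [0.627, -0.0, -0.779], [-0.001, -1.0, -0.0]]
wrist_force: [0.9, 0.2, -3.0]
finger_gap: 30.2
```

Emit:
play_rows(
  steps=[
    [255,[5,2,0],0],
    [255,[10,2,0],0],
    [255,[15,2,0],0],
    [255,[20,3,0],0],
    [255,[25,4,0],0],
    [255,[25,4,0],0],
  ],
)

```text
time: 7.1
ee_pos: [429.5, -327.8, 301.2]
orientation: [[-0.778, 0.012, -0.628], [0.628, -0.009, -0.779], [-0.015, -1.0, -0.001]]
wrist_force: [4.0, -3.0, 4.9]
finger_gap: 30.4
```

```bash
python3 - <<'E'
from h import *
from station import arm
s=arm.state();print(s["ee_pos"],s["wrist_force"],s["ft_torque"])
d=arm.get_image("side")
cv2.imwrite("pics/a4.png",cv2.resize(d["color"][60:210,230:380],(450,450),interpolation=3)[:,:,::-1])
E
```

```text
[ 429.47556445 -327.76444498  301.18738396] [ 3.9733632  -3.01883316  4.91654535] [-1.03359999 -1.30590271 -0.04465629]
```

View pics/a4.png

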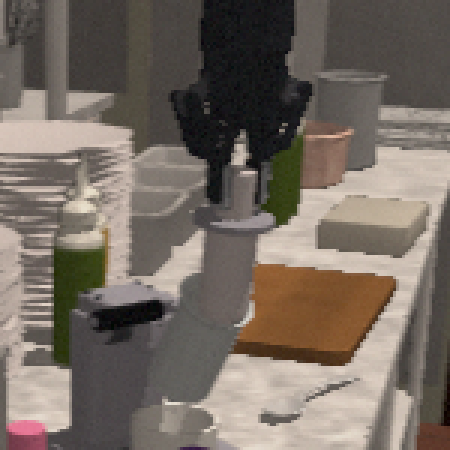

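The nose is hooked in the mouth at about (215,300) and the cartridge is tilting between the pads, with forces around 7 N. I'll carry on.

Emit:
play_rows(
  steps=[
    [255,[5,2,0],0],
    [255,[10,4,0],0],
    [255,[15,6,0],0],
    [255,[20,8,0],0],
    [255,[25,10,0],0],
    [255,[28,12,0],0],
    [255,[28,12,0],0],
  ],
)

```text
time: 7.85
ee_pos: [412.6, -314.1, 298.4]
orientation: [[-0.778, 0.03, -0.628], [0.627, -0.02, -0.778], [-0.036, -0.999, -0.003]]
wrist_force: [0.9, -1.5, 38.5]
finger_gap: 30.0
```

```bash
python3 - <<'E'
from h import *
from station import arm
s=arm.state();print(s["ee_pos"],s["wrist_force"],s["ft_torque"])
d=arm.get_image("side")
cv2.imwrite("pics/a5.png",cv2.resize(d["color"][60:210,230:380],(450,450),interpolation=3)[:,:,::-1])
E
```

```text
[ 412.64778364 -314.09531644  298.38784291] [ 0.88132385 -1.48035347 38.5378535 ] [-0.57228743 -0.96981414 -0.01924973]
```

View pics/a5.png

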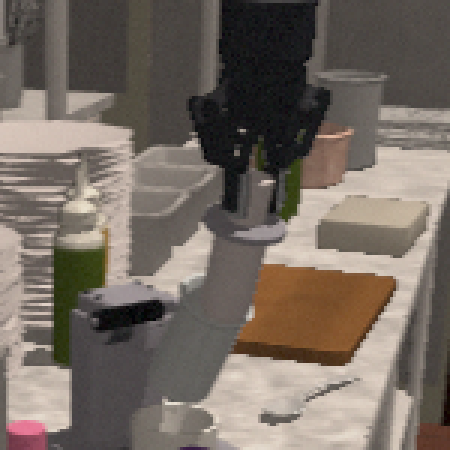

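Now tilted most of the way, with the collar at (245,228). Fz is 38 N because the grip is still about 12 mm behind the bore axis. I'll go further forward and ease off the downward push.

Emit:
play_rows(
  steps=[
    [255,[4,-4,0],0],
    [255,[8,-4,0],0],
    [255,[12,-3,0],0],
    [255,[16,-2,0],0],
    [255,[16,-2,0],0],
    [255,[16,-2,0],0],
  ],
)

```text
time: 8.5
ee_pos: [395.5, -300.0, 293.5]
orientation: [[-0.779, 0.013, -0.627], [0.627, -0.008, -0.779], [-0.016, -1.0, -0.002]]
wrist_force: [0.2, 0.7, 19.3]
finger_gap: 30.1
```

```bash
cat > tilt.py <<'E'
from h import *
from station import arm
s=arm.state();w=arm.get_image("wrist");T=wristT(w,s);P=cloud(w,T)
M=np.array([445,-341,190.]);X=np.array([.786,-.618,0]);Y=np.array([.618,.786,0])
S=np.stack([-.479*X+[0,0,.878],  -.878*X+[0,0,-.479], Y])  # out, front, left
g=s["ee_pos"]+6*s["orientation"][:,1]-M
print("grasp out/front/left",np.round(S@g,1),"F",np.round(s["wrist_force"],1),"ee",np.round(s["ee_pos"],1))
Q=(P-M)@S.T; D=Q-S@g
rel=(P-s["ee_pos"])@s["orientation"]
v,u=np.mgrid[:384,:512]
m=(abs(rel[...,2])<38)&(rel[...,1]>5)&(rel[...,1]<65)&(abs(rel[...,0])<60)
# collar plane by RANSAC
p=Q[m];rng=np.random.default_rng(0);best=None;bc=0
for _ in range(800):
    a,b,c=p[rng.choice(len(p),3,False)];n=np.cross(b-a,c-a);L=np.linalg.norm(n)
    if L<50:continue
    n/=L
    if abs(n[0])<.75:continue
    k=abs((p-a)@n)<1.5
    if k.sum()>bc:bc=k.sum();best=k
q=p[best];c=q.mean(0);n=np.linalg.svd(q-c,full_matrices=False)[2][2];n*=np.sign(n[0])
print("n",bc,len(p),"normal out/front/left",np.round(n,3),"c",np.round(c,1),"min",np.round(q.min(0)),"max",np.round(q.max(0)))
print("grasp point height above collar plane",round(float((S@g-c)@n),1))
E
python3 tilt.py
```

```text
grasp out/front/left [116.4   9.7   1.6] F [ 0.2  0.7 19.3] ee [ 395.5 -300.   293.5]
n 6882 11248 normal out/front/left [ 0.998 -0.069  0.002] c [89.2 -7.1  1.1] min [ 86. -29. -35.] max [92. 25. 37.]
grasp point height above collar plane 26.0
```

The collar fit shows the tilt is within 0.07 rad, but the nose is about 18 mm too far forward and sits on the front rim. I'll back off along the bore, shift back, and measure again.

Emit:
play_rows(
  steps=[
    [255,[3,-8,0],0],
    [255,[3,-12,0],0],
    [255,[-5,-15,0],0],
    [255,[-13,-19,0],0],
    [255,[-13,-19,0],0],
    [255,[-13,-19,0],0],
  ],
)

```text
time: 9.15
ee_pos: [402.1, -305.8, 305.6]
orientation: [[-0.779, -0.002, -0.627], [0.627, 0.001, -0.779], [0.002, -1.0, 0.0]]
wrist_force: [-0.2, -0.6, -3.6]
finger_gap: 30.3
```

```bash
python3 tilt.py
```

```text
grasp out/front/left [122.8  -3.8   1.2] F [-0.2 -0.6 -3.6] ee [ 402.1 -305.8  305.6]
n 6855 11011 normal out/front/left [ 0.994 -0.108  0.004] c [ 95.  -19.5   0.4] min [ 91. -41. -35.] max [99. 12. 36.]
grasp point height above collar plane 26.0
```

Emit:
play_rows(
  steps=[
    [255,[-5,-3,1],0],
    [255,[-8,3,1],0],
    [255,[-11,8,1],0],
    [255,[-13,12,1],0],
    [255,[-15,15,1],0],
    [255,[-15,15,1],0],
    [255,[-15,15,1],0],
  ],
)

```text
time: 9.9
ee_pos: [413.1, -315.9, 291.2]
orientation: [[-0.779, -0.0, -0.627], [0.627, 0.0, -0.779], [0.001, -1.0, -0.0]]
wrist_force: [0.1, -0.1, -2.9]
finger_gap: 30.6
```

```bash
python3 tilt.py
```

```text
grasp out/front/left [103. -10.   0.] F [ 0.1 -0.1 -2.9] ee [ 413.1 -315.9  291.2]
n 6858 10994 normal out/front/left [ 0.994 -0.108  0.004] c [ 75.2 -25.8  -0.6] min [ 71. -47. -36.] max [79.  6. 35.]
grasp point height above collar plane 26.0
```

The nose is 14 mm inside with no contact. Next I rotate the last 0.1 rad against the front wall.

Emit:
play_rows(
  steps=[
    [255,[4,2,0],0],
    [255,[8,4,0],0],
    [255,[11,6,0],0],
    [255,[14,8,0],0],
    [255,[14,8,0],0],
    [255,[14,8,0],0],
  ],
)

```text
time: 10.55
ee_pos: [405.5, -309.6, 286.4]
orientation: [[-0.779, 0.01, -0.627], [0.627, -0.007, -0.779], [-0.013, -1.0, -0.001]]
wrist_force: [2.7, -1.7, 5.5]
finger_gap: 30.1
```

```bash
python3 tilt.py
```

```text
grasp out/front/left [103.5   1.    0.3] F [ 2.7 -1.7  5.5] ee [ 405.5 -309.6  286.4]
n 6885 11230 normal out/front/left [ 0.997 -0.074  0.004] c [ 76.2 -15.7  -0.4] min [ 73. -38. -36.] max [79. 16. 35.]
grasp point height above collar plane 26.0
```

Emit:
play_rows(
  steps=[
    [255,[3,2,0],0],
    [255,[6,4,0],0],
    [255,[9,5,0],0],
    [255,[9,5,0],0],
    [255,[9,5,0],0],
  ],
)

```text
time: 11.1
ee_pos: [398.8, -303.9, 281.9]
orientation: [[-0.779, 0.011, -0.627], [0.627, -0.007, -0.779], [-0.014, -1.0, -0.001]]
wrist_force: [2.5, -1.4, 9.1]
finger_gap: 30.5
```

```bash
python3 tilt.py
```

```text
grasp out/front/left [103.8  10.8   0.7] F [ 2.5 -1.4  9.1] ee [ 398.8 -303.9  281.9]
n 6917 12105 normal out/front/left [1.    0.009 0.003] c [77.8 -8.3 -0.1] min [ 76. -31. -35.] max [79. 29. 36.]
grasp point height above collar plane 26.1
```

Aligned now (normal within 0.01 rad). I'll centre it in the bore and push in.

Emit:
play_rows(
  steps=[
    [255,[-6,-3,0],0],
    [255,[-8,1,0],0],
    [255,[-10,5,0],0],
    [255,[-12,9,0],0],
    [255,[-14,12,0],0],
    [255,[-16,15,0],0],
    [255,[-16,15,0],0],
  ],
)

```text
time: 11.85
ee_pos: [410.2, -312.4, 263.6]
orientation: [[-0.779, 0.005, -0.627], [0.627, -0.003, -0.779], [-0.006, -1.0, -0.001]]
wrist_force: [5.9, -1.5, 2.0]
finger_gap: 30.4
```

```bash
python3 tilt.py
```

```text
grasp out/front/left [80.9  7.1  0.9] F [ 5.9 -1.5  2. ] ee [ 410.2 -312.4  263.6]
n 6940 12107 normal out/front/left [1.    0.002 0.002] c [ 54.8 -11.8   0.5] min [ 53. -34. -35.] max [56. 24. 36.]
grasp point height above collar plane 26.2
```

Emit:
play_rows(
  steps=[
    [255,[-4,5,0],0],
    [255,[-7,10,0],0],
    [255,[-10,15,0],0],
    [255,[-12,20,0],0],
    [255,[-14,24,0],0],
    [255,[-17,28,0],0],
    [255,[-19,32,0],0],
    [255,[-19,32,0],0],
  ],
)

```text
time: 12.7
ee_pos: [424.7, -323.9, 231.1]
orientation: [[-0.779, 0.004, -0.627], [0.627, -0.002, -0.779], [-0.004, -1.0, -0.001]]
wrist_force: [7.2, -2.2, 2.0]
finger_gap: 30.1
```

```bash
python3 tilt.py
```

```text
grasp out/front/left [43.5  6.4  0.9] F [ 7.2 -2.2  2. ] ee [ 424.7 -323.9  231.1]
n 6940 13557 normal out/front/left [ 1.    -0.004  0.001] c [ 17.2 -12.3   0.4] min [ 15. -34. -35.] max [19. 24. 36.]
grasp point height above collar plane 26.2
```

Emit:
play_rows(
  steps=[
    [255,[-2,3,0],0],
    [255,[-3,6,0],0],
    [255,[-5,9,0],0],
    [255,[-6,11,0],0],
    [255,[-6,12,0],0],
    [255,[-6,12,0],0],
  ],
)

```text
time: 13.35
ee_pos: [428.6, -327.0, 222.3]
orientation: [[-0.779, 0.004, -0.627], [0.627, -0.0, -0.779], [-0.003, -1.0, -0.002]]
wrist_force: [0.2, 4.1, 19.5]
finger_gap: 30.2
```

```bash
python3 tilt.py
```

```text
grasp out/front/left [33.4  6.3  0.9] F [ 0.2  4.1 19.5] ee [ 428.6 -327.   222.3]
n 6933 13355 normal out/front/left [ 1.    -0.005  0.   ] c [  7.2 -12.3   0.3] min [  5. -35. -35.] max [ 9. 24. 36.]
grasp point height above collar plane 26.1
```

The collar top is at 7.2 mm above the mouth plane (7 is flush), with 19 N of seating contact. I'll release and rise.

Emit:
play_rows(
  steps=[
    [0,[0,0,0],0],
    [0,[0,0,0],0],
    [0,[0,0,0],0],
    [0,[0,0,0],0],
    [0,[0,-5,0],0],
    [0,[0,-35,0],0],
    [0,[0,-70,0],0],
    [0,[0,-110,0],0],
    [0,[0,-140,0],0],
    [0,[0,-140,0],0],
  ],
)

```text
time: 14.4
ee_pos: [428.6, -328.8, 364.3]
orientation: [[-0.778, 0.008, -0.628], [0.628, -0.006, -0.779], [-0.01, -1.0, -0.0]]
wrist_force: [-0.8, -0.6, 0.3]
finger_gap: 85.3
```

```bash
python3 - <<'E'
from h import *
from station import arm
s=arm.state();print(s["ee_pos"],s["wrist_force"],np.round(s["orientation"],3).tolist())
d=arm.get_image("side");w=arm.get_image("wrist");T=wristT(w,s);P=cloud(w,T)
np.savez("w5.npz",T=T,**w)
o=np.hstack([cv2.resize(d["color"][60:210,230:380],(380,380),interpolation=3),cv2.copyMakeBorder(cv2.resize(w["color"],(400,300)),0,80,0,0,0)])
cv2.imwrite("pics/a6.png",o[:,:,::-1])
v,u=np.mgrid[:384,:512];hs=cv2.cvtColor(w["color"],cv2.COLOR_RGB2HSV)
z=P[...,2];g=(abs(P[...,0]-499)<35)&(abs(P[...,1]+242)<40)&(hs[...,2]<70)&(z>180)&(z<225);show("grip",P,g)
print(cv2.minAreaRect(P[g][:,:2].astype(np.float32)))
M=np.array([445,-341,190.]);X=np.array([.786,-.618,0]);Y=np.array([.618,.786,0])
S=np.stack([-.479*X+[0,0,.878],-.878*X+[0,0,-.479],Y]);Q=(P-M)@S.T
m=(abs(Q[...,2])<36)&(abs(Q[...,1]-5)<36)&(Q[...,0]>2)&(Q[...,0]<14);q=Q[m];c=np.median(q,0);q=q[abs(q[:,0]-c[0])<2];c=q.mean(0)
n=np.linalg.svd(q-c,full_matrices=False)[2][2];print("collar",c,n*np.sign(n[0]))
E
```

```text
[ 428.60620704 -328.83522845  364.31220211] [-0.77974298 -0.57581204  0.30634414] [[-0.778, 0.008, -0.628], [0.628, -0.006, -0.779], [-0.01, -1.0, -0.0]]
grip 1208 med [ 500. -245.  209.] min [ 475. -273.  201.] max [ 525. -216.  212.]
((499.8067321777344, -243.7371826171875), (64.89161682128906, 16.18496322631836), 51.35739517211914)
collar [ 8.8201866  -9.32322739  0.10287809] [0.9999813  0.00601435 0.00110892]
```

View pics/a6.png

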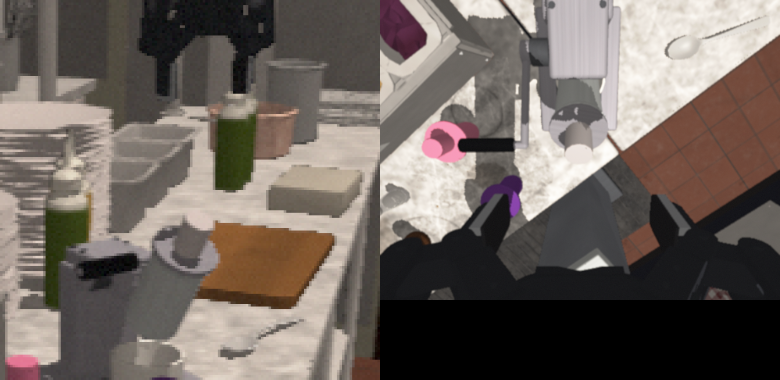

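The cartridge is seated: its collar covers the mouth in both views (side (185,250), wrist (578,128)), and the lever is still up with its bar at (485,145) in the wrist view. I'll shut the fingers and press lightly on the grip top to confirm it is home.

Emit:
play_rows(
  steps=[
    [255,[3,0,0],0],
    [255,[6,0,0],0],
    [255,[6,0,0],0],
    [255,[6,20,0],0],
    [255,[6,45,0],0],
    [255,[6,65,0],0],
    [255,[6,85,0],0],
    [255,[6,95,0],0],
    [255,[6,95,0],0],
  ],
)

```text
time: 15.4
ee_pos: [421.8, -322.9, 262.8]
orientation: [[-0.779, -0.003, -0.627], [0.627, 0.002, -0.779], [0.004, -1.0, 0.0]]
wrist_force: [-0.3, 0.6, 0.3]
finger_gap: 0.2
```

Emit:
play_rows(
  steps=[
    [255,[0,3,0],0],
    [255,[0,6,0],0],
    [255,[0,8,0],0],
    [255,[0,10,0],0],
    [255,[0,10,0],0],
  ],
)

```text
time: 15.9
ee_pos: [423.1, -324.0, 257.5]
orientation: [[-0.779, 0.003, -0.627], [0.627, -0.002, -0.779], [-0.003, -1.0, -0.001]]
wrist_force: [-3.3, 2.9, 12.6]
finger_gap: -0.0
```

Emit:
play_rows(
  steps=[
    [255,[0,3,0],0],
    [255,[0,3,0],0],
    [255,[0,3,0],0],
  ],
)

```text
time: 16.2
ee_pos: [423.1, -324.0, 257.2]
orientation: [[-0.779, 0.005, -0.627], [0.627, -0.002, -0.779], [-0.005, -1.0, -0.001]]
wrist_force: [-5.5, 6.1, 25.8]
finger_gap: 0.3
```

Emit:
play_rows(
  steps=[
    [255,[0,-20,0],0],
    [255,[0,-50,0],0],
    [255,[0,-90,0],0],
    [255,[0,-90,0],0],
    [255,[0,-90,0],0],
  ],
)

```text
time: 16.7
ee_pos: [422.8, -323.8, 342.6]
orientation: [[-0.779, 0.003, -0.627], [0.627, -0.002, -0.779], [-0.003, -1.0, -0.0]]
wrist_force: [-0.3, 0.8, 0.1]
finger_gap: 0.3
```

The grip top is stiff: 26 N with under 0.5 mm of give, so the cartridge is home. Now the lever.

Emit:
play_rows(
  steps=[
    [255,[-1,0,-25],0],
    [255,[-2,0,-55],0],
    [255,[-3,0,-85],0],
    [255,[-4,0,-117],0],
    [255,[-4,25,-117],0],
    [255,[-4,60,-117],0],
    [255,[-4,85,-117],0],
    [255,[-4,98,-117],0],
    [255,[-4,98,-117],0],
    [255,[-4,98,-117],0],
  ],
)

```text
time: 17.7
ee_pos: [498.8, -234.8, 242.8]
orientation: [[-0.779, -0.001, -0.627], [0.627, 0.001, -0.779], [0.001, -1.0, 0.0]]
wrist_force: [-0.8, -0.1, -0.0]
finger_gap: 0.0
```

Emit:
play_rows(
  steps=[
    [255,[0,8,0],0],
    [255,[0,18,0],0],
    [255,[0,28,0],0],
    [255,[0,38,0],0],
    [255,[0,48,0],0],
    [255,[0,58,0],0],
    [255,[0,68,0],0],
    [255,[0,78,0],0],
    [255,[0,86,0],0],
    [255,[0,86,0],0],
  ],
)

```text
time: 18.7
ee_pos: [499.9, -235.6, 156.6]
orientation: [[-0.779, 0.001, -0.627], [0.627, -0.001, -0.779], [-0.002, -1.0, -0.0]]
wrist_force: [-0.0, 0.5, 4.5]
finger_gap: -0.1
```

Spring force is rising as expected (4.5 N). About 11 mm to the stop.

Emit:
play_rows(
  steps=[
    [255,[0,4,0],0],
    [255,[0,8,0],0],
    [255,[0,12,0],0],
    [255,[0,15,0],0],
    [255,[0,15,0],0],
    [255,[0,15,0],0],
  ],
)

```text
time: 19.3
ee_pos: [501.7, -237.0, 144.7]
orientation: [[-0.778, 0.007, -0.628], [0.628, -0.004, -0.778], [-0.008, -1.0, -0.001]]
wrist_force: [0.8, -0.9, 9.8]
finger_gap: 0.1
```

Emit:
play_rows(
  steps=[
    [255,[0,3,0],0],
    [255,[0,4,0],0],
    [255,[0,4,0],0],
    [255,[0,4,0],0],
  ],
)

```text
time: 19.7
ee_pos: [501.9, -237.2, 143.6]
orientation: [[-0.778, 0.009, -0.628], [0.628, -0.004, -0.778], [-0.01, -1.0, -0.002]]
wrist_force: [-4.3, 1.3, 26.2]
finger_gap: -0.1
```

Emit:
play_rows(
  steps=[
    [255,[0,-12,0],0],
    [255,[0,-27,0],0],
    [255,[0,-42,0],0],
    [255,[0,-57,0],0],
    [255,[0,-72,0],0],
    [255,[0,-87,0],0],
    [255,[0,-102,0],0],
    [255,[0,-130,0],0],
    [255,[0,-170,0],0],
    [255,[0,-210,0],0],
  ],
)

```text
time: 20.7
ee_pos: [499.0, -235.3, 349.2]
orientation: [[-0.778, -0.0, -0.628], [0.628, -0.0, -0.778], [-0.0, -1.0, 0.001]]
wrist_force: [1.1, -0.6, 0.4]
finger_gap: -0.2
```

The stop was confirmed (26 N, no more travel) and the lever released. Last, a look at the result.

Emit:
play_rows(
  steps=[
    [255,[0,-20,30],0],
    [255,[0,-20,60],0],
    [255,[5,-20,95],0],
    [255,[5,-20,117],0],
    [255,[5,-20,117],0],
    [255,[5,-20,117],0],
    [255,[5,-20,117],0],
    [255,[5,-20,117],0],
  ],
)

```text
time: 21.5
ee_pos: [423.0, -321.6, 368.1]
orientation: [[-0.781, 0.0, -0.625], [0.625, 0.001, -0.781], [0.0, -1.0, -0.001]]
wrist_force: [0.0, -0.0, 0.8]
finger_gap: -0.0
```

```bash
python3 - <<'E'
from h import *
from station import arm
s=arm.state();print(s["time"],s["ee_pos"],s["wrist_force"])
d=arm.get_image("side");w=arm.get_image("wrist");T=wristT(w,s);P=cloud(w,T)
o=np.hstack([cv2.resize(d["color"][60:360,170:390],(330,450),interpolation=3),cv2.copyMakeBorder(cv2.resize(w["color"],(460,345)),0,105,0,0,0)])
cv2.imwrite("pics/a7.png",o[:,:,::-1])
hs=cv2.cvtColor(w["color"],cv2.COLOR_RGB2HSV)
z=P[...,2];g=(abs(P[...,0]-499)<35)&(abs(P[...,1]+242)<40)&(hs[...,2]<70)&(z>90)&(z<225);show("grip",P,g)
M=np.array([445,-341,190.]);X=np.array([.786,-.618,0]);Y=np.array([.618,.786,0])
S=np.stack([-.479*X+[0,0,.878],-.878*X+[0,0,-.479],Y]);Q=(P-M)@S.T
m=(abs(Q[...,2])<36)&(abs(Q[...,1]-5)<36)&(Q[...,0]>2)&(Q[...,0]<14);q=Q[m];c=np.median(q,0);q=q[abs(q[:,0]-c[0])<2];c=q.mean(0)
n=np.linalg.svd(q-c,full_matrices=False)[2][2];print("collar",c,n*np.sign(n[0]))
t=np.load("side0.npz");a=np.abs(t["color"].astype(int)-d["color"]).sum(2)
for k,(x,y,X2,Y2) in dict(mill=(222,248,258,345),salt=(190,262,212,310),ram=(275,196,302,216)).items():print(k,a[y:Y2,x:X2].mean())
E
```

```text
21.5 [ 422.98721653 -321.62212804  368.07077601] [ 0.04343042 -0.00555894  0.79146338]
grip 1190 med [ 499. -244.  207.] min [ 474. -271.  198.] max [ 523. -215.  210.]
collar [ 7.30225521 -7.37584026  0.66912276] [ 9.99998913e-01 -1.44410593e-03  2.97229380e-04]
mill 22.406357388316152
salt 5.415719696969697
ram 23.124074074074073
```

View pics/a7.png

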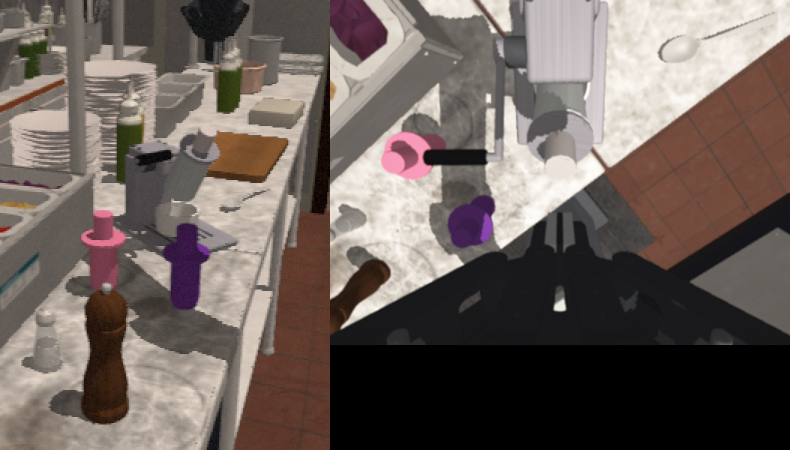

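The collar top is at 7.3 mm (7 is flush) and square to the bore. The lever bar is back at its rest height (wrist view (455,157)). The mill (105,355), salt shaker (45,340) and ramekin (178,217) are standing in place.

```bash
python3 -c "
from station import arm
print(arm.close_job())"
```

```text
the job is handed in; nothing more can be done
None
```

The cartridge is home in the sleeve, the dispenser has been primed, and the job was handed in at about 21.6 s.

**How it went:** The tool can only spin about the vertical. So I gripped the white cartridge with the jaws along the dispenser's y, tilted it by pivoting the nose against the sleeve's front wall, and slid it in. I released it, then pressed on its grip: 26 N moved it less than 0.5 mm. With shut fingers I pushed the lever to its stop, where the force rose to 26 N with no more travel, and then let it spring back.

**Last checks:**
- **Cartridge:** the collar top is 7.3 mm above the mouth plane (7 mm is flush) and square to the bore.
- **Lever:** the top of the bar is back at about 207 mm, its rest height.
- **Robot:** it was clear of everything when I handed the job in.
- **Bystanders:** the mill, salt shaker and ramekin look unmoved in the side view. Plain image differences were raised for the mill and ramekin, which I put down to the cartridge having moved from behind the mill and to lighting. I did not re-measure their positions.

**What failed or disagreed:**
- The first tilt left the nose on the sleeve's front rim, pressing with about 38 N at the wrist. I backed off and re-entered.
- My first estimate of the mouth centre was about 4–6 mm off towards the dispenser's back.
- One collar reading just after release gave 8.8 mm, while the arm was still settling.

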